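Check sprung forceps on a gap gauge

TASK

Check the sprung forceps on the gap gauge: pick them up level off their rest by the ribbed grips, carry them to the gauge, and squeeze them until one tip stands over each of the gauge's two scribed lines, just above the tabs without touching them. Finish while still holding the forceps there, with the gap steady. Handle them gently: never pinch the tips shut, do not press on the gauge or shift its sliding tab, and leave everything else on the bench where it is.

Things in the scene. Friction and masses are not known exactly. Their poses are not given: they have to be found in the camera images.
- forceps: Plain steel sprung forceps, 193 mm long, lying flat on the rest. Origin: in the plane of the underside, on the centre line, midway along the ribbed grips. x points along the centre line to the tips, y to the left arm, z up. Arms 14 mm high, the last 31 mm before the tips 8 mm (from the underside up), spread in a flat V from a spine at x = -95 mm. About 80 g, balance point near the origin.
- grip (a point): Where to take the forceps: middle of the ribbed grips, on the centre line, 7 mm above the underside. The grips run x -20 to +20 mm; outer faces 44 mm apart when open, about 31 mm at a tip gap of 23 mm. Closing the grips by 1 mm closes the tips by 1.84 mm; each grip springs back with about 6 N at first, 12 N near shut. Axes as the forceps'.
- forceps_left (a joint): squeeze of the forceps: angle each arm has turned inward, rad; 0 open, 0.122 shut. Tip gap (between tip centres) = 48 mm - 350 mm x this value. Both arms turn equally.
- tip_left (a point): end of the left (+y) arm of the forceps, at the middle of the tip's 5 mm thickness, 4 mm above the underside; 80 mm ahead of the forceps' origin, the two tip centres 48 mm apart when open
- tip_right (a point): the same on the right (-y) arm
- rest: Black plastic forceps rest, fixed: foot 150 (x) x 60 (y) x 6 mm with two cross bars, 12 mm wide in x, centred at x = -55 and +50 mm, tops 24 mm above the table. Origin: centre of the underside. The forceps lie across the bars along x, tips towards +x, open to the fingers between the bars.
- gauge: Gap gauge, fixed: dark steel plate 80 (x) x 110 (y) x 12 mm, on it two aluminium tabs side by side, each 34 (x) x 8 (y) x 3 mm, tops 15 mm above the table, a dark 2 mm line along the middle of each in x. Guide bar and thumb piece behind them at x 23 to 41 mm, up to 23 mm high. Origin: centre of the underside. The forceps come from the -x side, pointing along +x.
- line_fixed (a point): middle of the line on the fixed tab, on its top; axes as the gauge's. It lies at y = -10 mm on the gauge.
- line_sliding (a point): middle of the line on the sliding tab, on its top; axes as the gauge's. The two lines are 16 to 30 mm apart in y; a light push (3 N) shifts this tab.
- vial_a: small glass vial with white cap, 24 mm across, 45 mm tall; a bystander, origin at the centre of its underside
- vial_b: second small glass vial, like the first; a bystander, origin at the centre of its underside
- cap_a: flat screw cap lying on the table, 32 mm across, 12 mm high; a bystander, origin at the centre of its underside
- cap_b: second screw cap, like the first; a bystander, origin at the centre of its underside
- dish: closed clear culture dish, 90 mm across, 14 mm high; a bystander, origin at the centre of its underside
- can: drink can, 66 mm across, 120 mm tall; a bystander, origin at the centre of its underside
- beaker: open glass beaker, 70 mm across the rim, 90 mm tall; a bystander, origin at the centre of its underside
- brown_bottle: brown bottle, 60 mm across, 190 mm tall; a bystander, origin at the centre of its underside

How it is judged (in metres and radians):
On the way, in this order (a step that is already met when the one before it is completed fails the run):
1. the forceps are lifted clear of the rest in the fingers (height (world z) of forceps above 0.04 m and contact force between forceps and rest below 0.05 N and contact force between the fingers and forceps above 1 N), for 0.2 s.
2. one tip stands over each line, just above it, and the gap is held steady (((x of tip_left in the frame of line_sliding between -0.015 and 0.015 m and y of tip_left in the frame of line_sliding between -0.0035 and 0.0035 m and z of tip_left in the frame of line_sliding between 0.001 and 0.02 m and x of tip_right in the frame of line_fixed between -0.015 and 0.015 m and y of tip_right in the frame of line_fixed between -0.0035 and 0.0035 m and z of tip_right in the frame of line_fixed between 0.001 and 0.02 m) or (x of tip_left in the frame of line_fixed between -0.015 and 0.015 m and y of tip_left in the frame of line_fixed between -0.0035 and 0.0035 m and z of tip_left in the frame of line_fixed between 0.001 and 0.02 m and x of tip_right in the frame of line_sliding between -0.015 and 0.015 m and y of tip_right in the frame of line_sliding between -0.0035 and 0.0035 m and z of tip_right in the frame of line_sliding between 0.001 and 0.02 m)) and contact force between the fingers and forceps above 1 N and contact force between forceps and gauge below 0.3 N and contact force between forceps and rest below 0.3 N and angle between forceps's own z axis and vertical below 0.2 rad and height (world z) of forceps above 0.008 m and velocity of joint forceps_left between -0.05 and 0.05 rad/s and linear speed of forceps below 0.02 m/s), for 1 s.
At the end, for the whole second after the job is handed in: The fingers hold the forceps level (within 0.2 rad), off the rest, touching neither gauge nor table, and still; the middle of each tip is within 3.5 mm of its own line sideways (the tip covers part of it), within 15 mm of its middle lengthwise, and 1 to 20 mm above the tab (all of step 2); the arm keeps its last pose, push and grip.
It fails at once if the forceps are pinched shut (tip centres closer than 7 mm) (distance between tip_left and tip_right below 0.007 m).
It fails at once if the gauge is pressed with more than 8 N by forceps or robot (contact force between any of forceps, the arm, the fingers and gauge above 8 N).
It fails at once if the sliding tab is shifted by more than 2 mm (distance of line_sliding from where it was at the start of the episode above 0.002 m).
It fails at once if a bystander is shifted by more than 20 mm (distance of any of vial_a, vial_b, cap_a, cap_b, dish, can, beaker, brown_bottle from where it was at the start of the episode above 0.02 m).
It also fails if it takes over 43 s, if anything falls off the work surface, if the arm or the gripper's body presses on something with over 40 N, if the wrist force passes 120 N, or if a joint passes its speed limit or range.

ROBOT

A 6-joint arm with a two-finger parallel gripper is mounted at the origin on the work surface. World frame = base frame: x ahead of the robot, y to its left, z up, the work surface at z = 0. Lengths are in mm, angles in rad, forces in N, time in s.
With the tool pointing down it reaches from about 350 to 975 mm from the base axis. Payload 7.1 kg.
Tool frame: the origin (TCP) lies between the finger pads; the fingertips stand 17 mm ahead of it and the grasp point (between the pads) lies 2 mm behind it; z points along the fingers, y is the line along which they close (so a half turn about z gives the same grasp; the last joint's range is limited). The gripper opens to 88 mm and grips with 3 to 60 N. Pads are 20 mm wide; open, the fingers measure 115 mm over their backs; the gripper's body (75 mm by 178 mm) begins 61 mm behind the grasp point.
Start: joints at [-1.192, 0.423, 1.63, -0, 1.089, -0.019], TCP at [242.135, -576.173, 239.675] pointing down, gripper open.
Joint ranges: [-3, 3], [-0.9, 2.11], [0.09, 2.58], [-1.31, 4.45], [0.11, 2.69], [-2.54, 2.54]. Speed limits (rad/s): [2.39, 2.39, 3.01, 3.14, 3.14, 3.14].

INTERFACE

Orientations are given as a rotation vector (axis times angle).
In Python, from workcell import ctrl gives the robot as it stands.
- The arm moves only by the shell command python3 jog.py [OPENING], which reads ROWS from standard input. ROWS is a JSON object whose key "increments" holds a list of rows, 1 to 5 of them, each of 6 numbers: dx, dy, dz in units of 100 mm, then a rotation vector rx, ry, rz in units of 0.2 rad; each row shifts and turns the commanded pose from where the row before left it, along the tool's axes as they then stand; what a row does not reach is not made up. A row lasts 1/12 s, in which the tool goes at most 41.7 mm and 0.125 rad, less where a joint would pass 70% of its speed; a pose out of reach is approached as far as the arm can. OPENING is the finger opening in mm, set as the command begins (- or left out keeps the last). The fingers move at their own pace and stop on an object; the grip force is fixed at half the most. Time passes only in rows, so rows that do not move let the fingers close. It prints the time, the measured TCP pose, the force, the opening and the grip force at its end. Input that does not fit is refused with a message, and nothing moves.
- ctrl.get_obs(): the state, without advancing time (a new reading comes with each control period).
- ctrl.get_image(name): name is "scene" or "top" or "wrist"; returns a dict with "img" (420x560x3 uint8, red, green, blue), "fx", "fy", "cx", "cy" (pixels), "R" (3x3) and "t" (3): a world point X has camera coordinates R X + t. Camera axes: x right, y down, z forward; pixel columns grow to the right and rows downward; lengths in mm; the calibration is good to about 2 mm. A picture is of the moment at which its call begins. There is no depth.
- ctrl.close_job(): hands the job in; it is judged then, once.
The state is a dict: "t": time; "qpos": joint angles; "qvel": joint speeds; "joint_torque": joint torques, N m; "ee_pos": TCP position; "orientation": TCP orientation; "ft_force": force on the tool from outside, world axes, zero at the start; "moment": the same for the moment, N m; "width": finger opening in mm; "grasp_force": force on a finger pad.
Only numpy, scipy, OpenCV 4.12 (cv2) and the standard library are available. Lean on these libraries where they do the work, as an engineer would, in place of code of your own. Each camera call takes 0.05 s, during which the arm holds its last target. There are 200 camera calls.

## Working session

There is one attempt and no reset: what is moved stays moved. The work goes in short steps, Python scripts to look and compute and a shell command to move; the robot and the scene stay as the last step left them, time stands still between calls to the robot, and variables do not carry over. Pictures are saved under pics/ and viewed, at most 10 in all, crops included, and the job is handed in when it is done.

```bash
ls; mkdir -p pics
cat > h.py <<'E'
import numpy as np, cv2
from scipy.spatial.transform import Rotation as Rn
from workcell import ctrl
def ray(c,u,v,z):
    R=np.array(c["R"]);t=np.array(c["t"]).ravel()
    C=-R.T@t; d=R.T@np.array([(u-c["cx"])/c["fx"],(v-c["cy"])/c["fy"],1])
    return C+d*(z-C[2])/d[2]
def proj(c,X):
    p=np.array(c["R"])@np.array(X)+np.array(c["t"]).ravel()
    return np.array([c["fx"]*p[0]/p[2]+c["cx"],c["fy"]*p[1]/p[2]+c["cy"]])
def save(c,n,box=None,s=1):
    im=c["img"][:,:,::-1]
    if box: im=im[box[1]:box[3],box[0]:box[2]]
    cv2.imwrite("pics/"+n,cv2.resize(im,None,fx=s,fy=s,interpolation=cv2.INTER_CUBIC))
E
python3 - <<'E'
from h import *
import pickle
o=ctrl.get_obs();print(o["ee_pos"],o["orientation"],o["width"])
for n in("top","scene"):
    c=ctrl.get_image(n);save(c,n+"0.png",s=1.4);pickle.dump(c,open(n+".pkl","wb"))
    print(n,c["fx"],-np.array(c["R"]).T@np.array(c["t"]).ravel())
E
```

```text
jog.py
pics
workcell.py
[ 241.95817919 -575.69260334  238.90181919] [-3.07816708e+00 -6.20495930e-01  4.49909256e-04] 87.93067180187282
top 488.57694604923523 [ 354.24266608  -26.35559768 1267.22666287]
scene 479.75641776367297 [1124.28722841 -576.39655059  824.65465855]
```

View pics/top0.png

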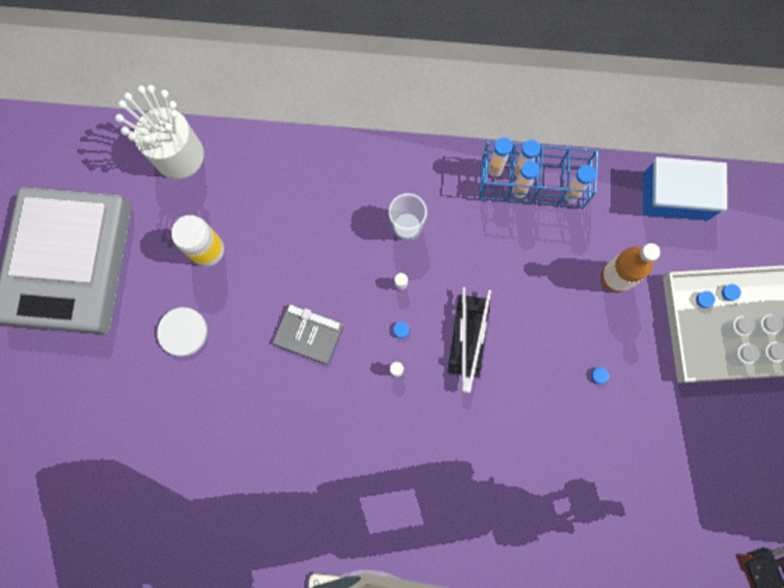

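View pics/scene0.png

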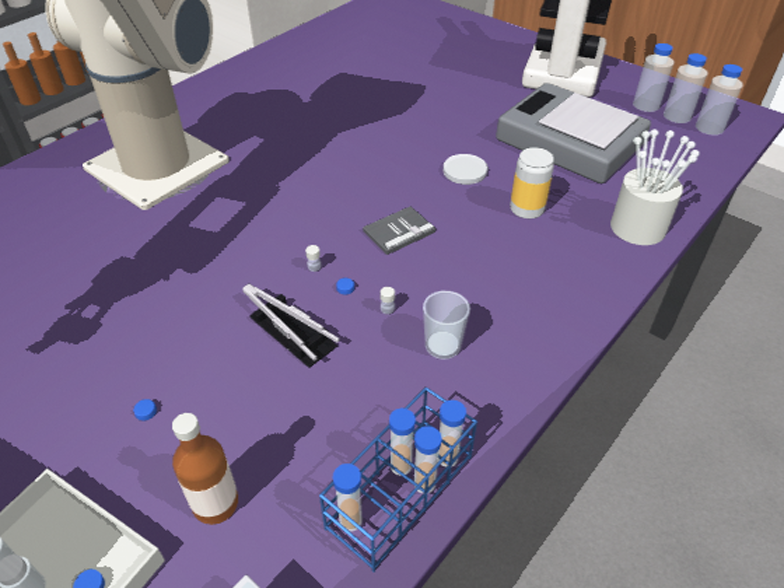

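The top view shows the forceps at about (334,243) px (original scale), tips pointing up (+x). The gauge is at about (220,239), with its guide bar on the +x side. The vials are at (286,201) and (283,264), with a cap between them at (286,236).

Run:
```python
from h import *
import pickle
c=pickle.load(open("top.pkl","rb"));im=c["img"]
hsv=cv2.cvtColor(im,cv2.COLOR_RGB2HSV)
def roi(m,b):
    k=np.zeros_like(m);k[b[1]:b[3],b[0]:b[2]]=m[b[1]:b[3],b[0]:b[2]];return k
w=((hsv[...,1]<60)&(hsv[...,2]>120)).astype(np.uint8)
f=roi(w,(310,200,360,285)); n,l,s,ce=cv2.connectedComponentsWithStats(f);print(s,ce)
ys,xs=np.nonzero(f);
for v in range(ys.min(),ys.max()+1,6): print(v,xs[ys==v])
k=((hsv[...,2]<45)).astype(np.uint8);k=roi(k,(310,200,360,285));p=np.argwhere(k)[:,::-1].astype(np.float32)
print("rest",[ray(c,*q,6)[:2].round(1) for q in cv2.boxPoints(cv2.minAreaRect(p))])
g=((hsv[...,1]<60)).astype(np.uint8);g=roi(g,(185,210,255,270))
n,l,s,ce=cv2.connectedComponentsWithStats(g);i=1+s[1:,4].argmax();p=np.argwhere(l==i)[:,::-1].astype(np.float32)
r=cv2.minAreaRect(p);print("gauge",r,[ray(c,*q,12)[:2].round(1) for q in cv2.boxPoints(r)])
print("center",ray(c,*r[0],12))
for name,q,z in(("vialtop",(286.5,201),45),("vialb",(283.5,264),45),("cap",(286.5,236),12),("dish",(130,237),14),("can",(137,163),120),("beaker",(291,152),90)): print(name,ray(c,*q,z).round())
a=im[200:290,310:360];b=im[210:265,185:255]
a=cv2.resize(a,None,fx=6.5,fy=6.5);b=cv2.resize(b,None,fx=6.5,fy=6.5)
o=np.zeros((590,790,3),np.uint8);o[:a.shape[0],:a.shape[1]]=a;o[:b.shape[0],330:330+b.shape[1]]=b
cv2.imwrite("pics/crop1.png",o[:,:,::-1])
```

```text
[[     0      0    560    420 234662]
 [   328    204     23     77    538]] [[279.3691224  209.42239902]
 [336.58550186 243.34758364]]
204 [331]
210 [330 331 332 348 349 350]
216 [330 331 332 347 348 349]
222 [330 331 332 346 347 348]
228 [329 330 331 332 344 345 346]
234 [329 330 331 332 343 344 345 346 347]
240 [328 329 330 331 332 342 343 344 345 346]
246 [330 331 332 340 341 342 343]
252 [330 331 332 339 340 341]
258 [330 331 332 338 339 340]
264 [330 331 332 337 338 339]
270 [330 331 332 333 334 335 336 337 338]
276 [330 331 332 333 334 335 336]
rest [array([ 478.6, -107. ]), array([ 620.3, -106.9]), array([ 621. , -159.9]), array([ 479.5, -158.9])]
gauge ((219.63137817382812, 237.66220092773438), (42.76865768432617, 32.77549743652344), 21.250507354736328) [array([500.7, 224. ]), array([583.5, 203.3]), array([552. ,  94.9]), array([470.2, 116.8])]
center [526.27440139 159.63011692  12.        ]
vialtop [632.  -5.  45.]
vialb [470. -12.  45.]
cap [546. -13.  12.]
dish [507. 391.  14.]
can [677. 367. 120.]
beaker [749.  -6.  90.]
```

View pics/crop1.png

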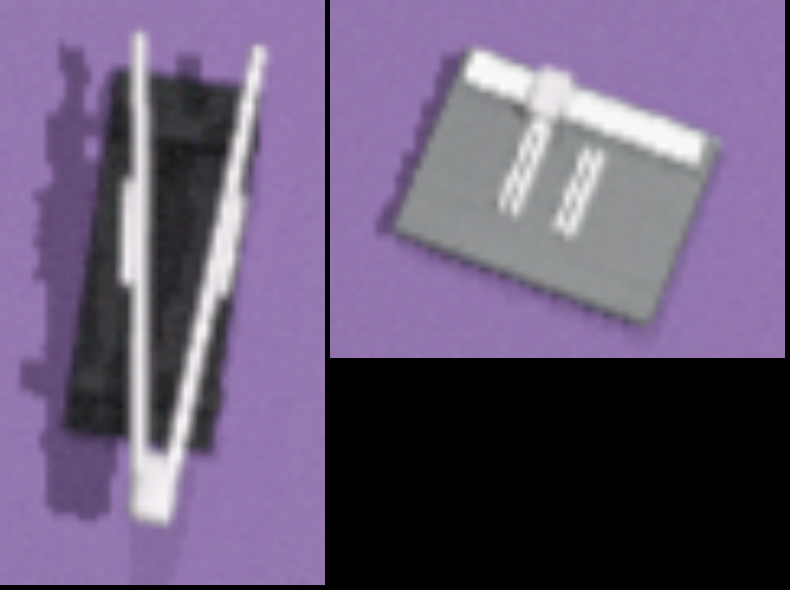

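The crop gives forceps tips at crop (140,35) and (259,48), spine end at (151,521), and grips at rows 180–290. The gauge's two tabs show at about (527,165) and (580,190), with the thumb piece on the left tab, so the sliding tab is on the left (+y).

Run:
```python
from h import *
import pickle
c=pickle.load(open("top.pkl","rb"))
def P(x,y,z,ox,oy): return ray(c,(x+.5)/6.5-.5+ox,(y+.5)/6.5-.5+oy,z)
tl=P(140,35,32,310,200);tr=P(259,48,32,310,200);s=P(151,521,38,310,200)
m=(tl+tr)/2;d=(m-s)[:2];print("tips",tl,tr,"spine",s,"sep",np.linalg.norm(tl-tr),"len",np.linalg.norm(d),"yaw",np.arctan2(d[1],d[0]))
u=d/np.linalg.norm(d);print("origin",m[:2]-80*u,s[:2]+95*u)
for a in((545,123,512,212),(594,150,567,235)):
    p=P(a[0]-330,a[1],15,185,210);q=P(a[2]-330,a[3],15,185,210);e=p-q;print("tab",(p+q)/2,np.linalg.norm(e),np.arctan2(e[1],e[0]))
o=ctrl.get_obs();R=Rn.from_rotvec(o["orientation"]);print(R.as_matrix().round(3))
w=ctrl.get_image("wrist");Rw=np.array(w["R"]);C=-Rw.T@np.array(w["t"]).ravel();print("cam in tool",R.inv().apply(C-o["ee_pos"]),(R.inv().as_matrix()@Rw.T).round(2),w["fx"])
```

```text
tips [ 634.47365738 -120.69129118   32.        ] [ 633.46016247 -168.18243632   32.        ] spine [ 442.93867013 -138.0408878    38.        ] sep 47.50195826301499 len 191.13528430646835 yaw -0.03346933172855006
origin [ 554.01171359 -141.75981708] [ 537.88546578 -141.21988072]
tab [530.8777153  171.54223427  15.        ] 37.85459301180258 -0.2356824045223549
tab [522.75497504 149.72815978  15.        ] 35.5369508504725 -0.19126252498697002
[[ 0.922  0.387 -0.001]
 [ 0.387 -0.922  0.001]
 [ 0.    -0.001 -1.   ]]
cam in tool [ 6.81793796e+01 -6.40776790e-02 -1.46400426e+02] [[ 0.   -0.97 -0.25]
 [ 1.    0.    0.  ]
 [-0.   -0.25  0.97]] 300.0395889114834
```
Forceps length: 193 incl. spine from -98.. whatever? spine at x=-95 maybe pivot; total length from -113 to 80 = 193. So origin = 80 behind the tips mid: (554,-141.8)! And x of spine end: -111. Consistent w/ len 191. Good: origin ≈ (553,-141.6). Grips in crop rows 180–290 centre ~232: check: P(…,232). Tips at row 41, spine end 521, 191mm → 232 = 41+191*.. => (232-41)/480*191=76 mm behind → x≈+4. fine.

The rows are not in the units I measure in: shifts go in units of 100 mm and turns go in units of 0.2 rad. I convert before sending: 32.5 mm is 0.325, -20 mm is -0.2.

```bash
echo '{"increments": [[0.325,-0.2,0.065,0,0,0],[0.325,-0.2,0.065,0,0,0],[0.325,-0.2,0.065,0,0,0],[0.325,-0.2,0.065,0,0,0],[0.325,-0.2,0.065,0,0,0]]}' | python3 jog.py 88
echo '{"increments": [[0.325,-0.2,0.065,0,0,0],[0.325,-0.2,0.065,0,0,0],[0.325,-0.2,0.065,0,0,0],[0.325,-0.2,0.065,0,0,0],[0.325,-0.2,0.065,0,0,0]]}' | python3 jog.py
echo '{"increments": [[0.325,-0.2,0.065,0,0,0],[0.325,-0.2,0.065,0,0,0],[0.325,-0.2,0.065,0,0,0],[0.325,-0.2,0.065,0,0,0]]}' | python3 jog.py
echo '{"increments": [[0,0,0,0,0,0.55],[0,0,0,0,0,0.55],[0,0,0,0,0,0.55],[0,0,0,0,0,0.5],[0,0,0,0,0,0]]}' | python3 jog.py
```

Run:
```python
from h import *
import pickle
o=ctrl.get_obs();print(o["t"],o["ee_pos"],Rn.from_rotvec(o["orientation"]).as_matrix().round(3))
c=ctrl.get_image("wrist");pickle.dump((c,o),open("w1.pkl","wb"));save(c,"w1.png",s=1.4)
```

```text
t: 0.57
ee_pos: [353.7, -419.4, 206.7]
orientation: [-3.08, -0.62, 0.0]
ft_force: [1.3, -0.1, -0.5]
width: 87.8
grasp_force: 0.0
t: 0.98
ee_pos: [465.0, -264.2, 174.3]
orientation: [-3.08, -0.62, 0.0]
ft_force: [0.4, -0.1, 0.6]
width: 87.8
grasp_force: 0.0
t: 1.32
ee_pos: [553.8, -140.0, 148.2]
orientation: [-3.08, -0.621, 0.0]
ft_force: [-0.4, -0.4, 0.0]
width: 87.7
grasp_force: 0.0
t: 1.73
ee_pos: [553.0, -141.5, 148.4]
orientation: [-3.141, 0.056, 0.001]
ft_force: [-0.3, -0.1, 0.1]
width: 87.9
grasp_force: 0.0
1.7333 [ 553.03961975 -141.52784324  148.39501702] [[ 0.999 -0.035 -0.001]
 [-0.035 -0.999  0.   ]
 [-0.001 -0.    -1.   ]]
```

View pics/w1.png

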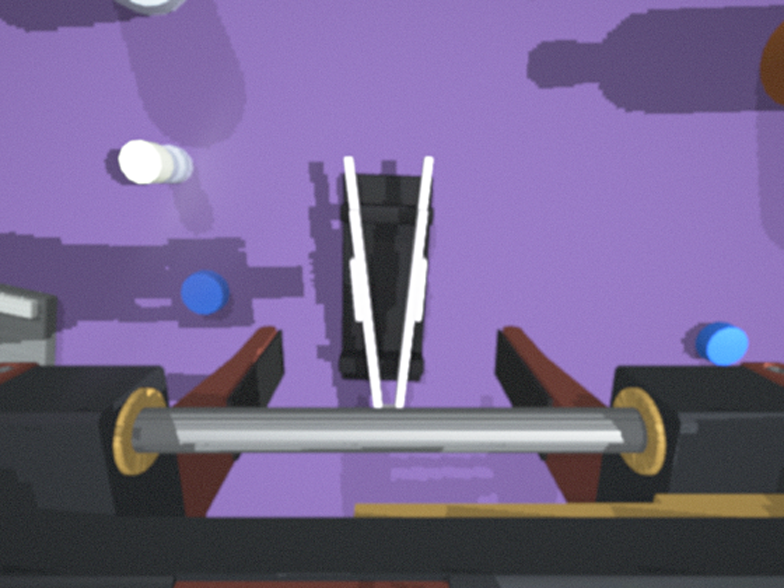

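The wrist view shows the forceps between the open fingers. Tips are at (349,158) and (429,158) in the picture, grips span rows 258–322, and both rest bars are visible at rows 213 and 362.

Run:
```python
from h import *
import pickle
c,o=pickle.load(open("w1.pkl","rb"))
im=c["img"];hsv=cv2.cvtColor(im,cv2.COLOR_RGB2HSV);w=((hsv[...,1]<50)&(hsv[...,2]>170)).astype(np.uint8)
w[:, :225]=0;w[:,330:]=0;w[285:]=0
n,l,s,ce=cv2.connectedComponentsWithStats(w);print(s[1:])
def ends(v):
    x=np.nonzero(w[v])[0];g=np.split(x,np.nonzero(np.diff(x)>2)[0]+1);return [(k.min(),k.max()) for k in g]
for v in range(110,286,12): print(v,ends(v))
P=lambda x,y,z: ray(c,(x+.5)/1.4-.5,(y+.5)/1.4-.5,z)
tl=P(349,157,32);tr=P(429,157,32);print(tl,tr,np.linalg.norm(tl-tr))
for v in (258,322): print("grip",v,P(358 if v<300 else 363,v,38),P(424 if v<300 else 417,v,38))
a=P(380,404,38);b=P(400,404,38)
for v,z in((213,24),(362,24)): print("bar",P(390,v,z))
print("near spine",a,b)
```

```text
[[ 245  111   28  174 1481]
 [ 282  111   28  174 1390]]Traceback (most recent call last):
  File "<stdin>", line 9, in <module>
  File "<stdin>", line 8, in ends
    return umr_minimum(a, axis, None, out, keepdims, initial, where)
ValueError: zero-size array to reduction operation minimum which has no identity
```

Run:
```python
from h import *
import pickle
c,o=pickle.load(open("w1.pkl","rb"))
P=lambda x,y,z: ray(c,(x+.5)/1.4-.5,(y+.5)/1.4-.5,z).round(1)
tl=P(349,157,32);tr=P(429,157,32);print(tl,tr,np.linalg.norm(tl-tr))
for v,x1,x2 in((258,352,427),(290,356,421),(322,359,418)): print("grip",v,P(x1,v,38),P(x2,v,38))
for v,z in((213,24),(362,24)): print("bar",P(390,v,z))
print("near spine",P(380,404,38),P(400,404,38))
```

```text
[ 635.4 -120.7   32. ] [ 633.7 -168.4   32. ] 47.73028388769545
grip 258 [ 575.3 -119.6   38. ] [ 573.7 -166.    38. ]
grip 290 [ 554.8 -120.9   38. ] [ 553.4 -162.    38. ]
grip 322 [ 533.4 -121.7   38. ] [ 532.1 -159.7   38. ]
bar [ 600.9 -144.    24. ]
bar [ 498.5 -140.5   24. ]
near spine [ 474.2 -132.9   38. ] [ 473.7 -146.5   38. ]
```

Scaled: 30 mm is 0.3, 20 mm is 0.2.

```bash
echo '{"increments": [[0.01,0.005,0.3,0,0,0],[0,0,0.3,0,0,0],[0,0,0.3,0,0,0],[0,0,0.2,0,0,0],[0,0,0.09,0,0,0]]}' | python3 jog.py
echo '{"increments": [[0,0,0,0,0,0],[0,0,0,0,0,0]]}' | python3 jog.py
echo '{"increments": [[0,0,0,0,0,0],[0,0,0,0,0,0],[0,0,0,0,0,0],[0,0,0,0,0,0],[0,0,0,0,0,0]]}' | python3 jog.py 34
echo '{"increments": [[0,0,0,0,0,0],[0,0,0,0,0,0],[0,0,0,0,0,0],[0,0,0,0,0,0],[0,0,0,0,0,0]]}' | python3 jog.py
```

```text
t: 2.2
ee_pos: [552.3, -142.0, 26.9]
orientation: [-3.14, 0.046, 0.007]
ft_force: [-0.8, -0.6, 0.7]
width: 88.0
grasp_force: 0.0
t: 2.37
ee_pos: [554.3, -142.5, 29.9]
orientation: [-3.141, 0.049, 0.0]
ft_force: [-0.1, 0.2, -1.1]
width: 87.9
grasp_force: 0.0
t: 2.78
ee_pos: [554.5, -142.4, 30.4]
orientation: [3.141, -0.05, 0.002]
ft_force: [-1.1, 0.5, 0.4]
width: 58.1
grasp_force: 0.0
t: 3.2
ee_pos: [554.4, -142.3, 29.9]
orientation: [3.141, -0.05, 0.001]
ft_force: [0.6, 0.3, 3.5]
width: 34.2
grasp_force: 9.4
```

Scaled: -12 mm is -0.12, -15 mm is -0.15.

```bash
echo '{"increments": [[0,0,-0.05,0,0,0],[0,0,-0.12,0,0,0],[0,0,-0.15,0,0,0],[0,0,-0.15,0,0,0],[0,0,-0.15,0,0,0]]}' | python3 jog.py
echo '{"increments": [[0,0,-0.15,0,0,0],[0,0,-0.14,0,0,0],[0,0,0,0,0,0],[0,0,0,0,0,0]]}' | python3 jog.py
python3 - <<'E'
from h import *
o=ctrl.get_obs();print(o["t"],o["ee_pos"],o["width"],o["grasp_force"],Rn.from_rotvec(o["orientation"]).as_matrix().round(3))
c=ctrl.get_image("wrist");s=ctrl.get_image("scene")
a=cv2.resize(c["img"][80:300,180:380],None,fx=2,fy=2);b=cv2.resize(s["img"][130:350,110:290],None,fx=2,fy=2)
cv2.imwrite("pics/lift.png",np.hstack([a,b])[:,:,::-1])
E
```

```text
t: 3.62
ee_pos: [553.9, -142.3, 92.9]
orientation: [-3.141, 0.051, 0.001]
ft_force: [0.5, 0.9, -0.1]
width: 34.3
grasp_force: 8.2
t: 3.95
ee_pos: [554.6, -142.5, 121.8]
orientation: [3.141, -0.051, 0.003]
ft_force: [-0.6, 0.3, 0.1]
width: 34.3
grasp_force: 8.2
3.95 [ 554.57396871 -142.47710135  121.75121631] 34.2543712151891 8.164004534482956 [[ 0.999 -0.032  0.002]
 [-0.032 -0.999 -0.001]
 [ 0.002  0.001 -1.   ]]
```

View pics/lift.png

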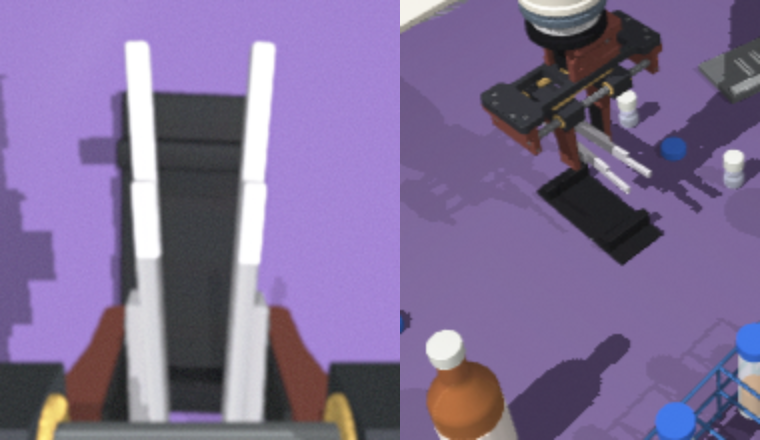

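Both views show the forceps lifted clear of the rest, level in the fingers; tips are at crop (137,42) and (263,44). Now I'll carry them above the gauge.

Scaled: -26 mm is -0.26, -12 mm is -0.12.

```bash
echo '{"increments": [[-0.04,-0.12,0,0,0,0],[-0.1,-0.26,0,0,0,0],[-0.1,-0.28,0,0,0,0],[-0.1,-0.28,0,0,0,0],[-0.1,-0.28,0,0,0,0]]}' | python3 jog.py
echo '{"increments": [[-0.1,-0.28,0,0,0,0],[-0.1,-0.28,0,0,0,0],[-0.1,-0.28,0,0,0,0],[-0.1,-0.28,0,0,0,0],[-0.1,-0.28,0,0,0,0]]}' | python3 jog.py
echo '{"increments": [[-0.1,-0.28,0,0,0,0],[-0.08,-0.2,0,0,0,0],[-0.04,-0.08,0,0,0,0],[0,0,0,0,0,0.5],[0,0,0,0,0,0.5]]}' | python3 jog.py
echo '{"increments": [[0,0,0,0,0,0],[0,0,0,0,0,0],[0,0,0,0,0,0]]}' | python3 jog.py
python3 - <<'E'
from h import *
import pickle
o=ctrl.get_obs();print(o["t"],o["ee_pos"],o["width"],o["grasp_force"],Rn.from_rotvec(o["orientation"]).as_matrix().round(3))
c=ctrl.get_image("wrist");pickle.dump((c,o),open("w2.pkl","wb"));save(c,"w2.png",(160,60,400,300),2.5)
E
```

```text
t: 4.47
ee_pos: [512.3, -17.3, 119.7]
orientation: [-3.141, 0.052, 0.003]
ft_force: [0.3, 0.3, -1.0]
width: 34.4
grasp_force: 8.2
t: 4.88
ee_pos: [466.7, 124.2, 119.9]
orientation: [3.141, -0.051, -0.003]
ft_force: [0.4, -1.0, -1.0]
width: 34.2
grasp_force: 8.2
t: 5.3
ee_pos: [447.2, 179.8, 120.0]
orientation: [3.119, -0.368, -0.002]
ft_force: [0.4, -0.0, -1.1]
width: 34.6
grasp_force: 8.2
t: 5.55
ee_pos: [448.1, 178.9, 120.4]
orientation: [3.121, -0.36, -0.001]
ft_force: [-0.4, -0.3, -1.2]
width: 34.1
grasp_force: 8.2
5.55 [448.14050526 178.93200895 120.38065974] 34.08709727423786 8.164139091968536 [[ 0.974 -0.228 -0.001]
 [-0.228 -0.974 -0.   ]
 [-0.001  0.    -1.   ]]
```

View pics/w2.png

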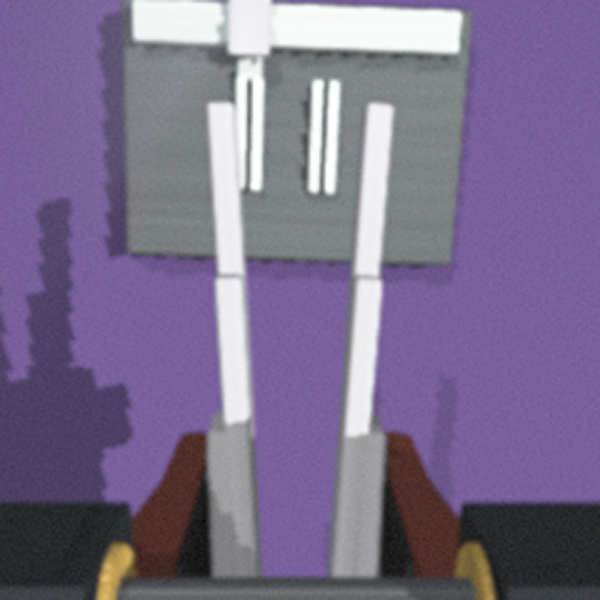

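The wrist view shows both tabs lying between the arms. The fixed line runs (324,80)–(322,194) and the sliding line about (252,80)–(251,190). Tip ends are at (221,103) and (380,104).

```bash
cat > m.py <<'E'
from h import *
import sys,pickle
c,o=pickle.load(open(sys.argv[1],"rb"));R=Rn.from_rotvec(o["orientation"]);T=o["ee_pos"]
def P(x,y,z): return ray(c,(x+.5)/2.5-.5+160,(y+.5)/2.5-.5+60,z)
def TF(X): return R.inv().apply(X-T).round(2)
E
python3 - w2.pkl <<'E'
import sys; sys.argv=["","w2.pkl"]
exec(open("m.py").read())
g=cv2.cvtColor(c["img"],cv2.COLOR_RGB2GRAY)
for v in (95,100,105,110,115,120,125,130,134): print(v,g[v,250:302])
for n,x,y in(("fix top",324.5,80),("fix bot",322,194),("sl bot",251,190),("sl bot R",263,190),("sl top R",264,80),("plateBL",127,252),("plateBR",452,260),("gtopL",135,2),("gtopR",463,12)):
    z=15 if n[0] in"fs" else 12 if n[0]=="p" else 23
    X=P(x,y,z);print(n,X.round(1),TF(X))
for n,x in(("tl",221.5),("tr",380)): X=P(x,103.5,T[2]+2.1);print(n,X.round(1),TF(X))
for n,x,y in(("al",229,278),("ar",368,278)): X=P(x,y,T[2]+2.1);print(n,TF(X))
E
```

```text
95 [128 123 100 122 191 243 253 251 210 119 142 238 254 254 251 210 141 119
 118 126 121 130 129 128 132 129 131 130 131 132 132 132 117 103 161 238
 252 252 244 180 127 183 245 254 253 233 166 130 132 130 128 134]
100 [155 146 125 127 189 242 252 251 211 125 153 238 254 253 243 198 130 118
 126 130 130 130 126 131 129 128 128 132 132 128 115 108  97 100 165 241
 252 253 236 168 131 206 252 254 253 227 158 129 130 126 132 130]
105 [242 242 235 221 222 244 252 251 206 120 158 240 254 254 243 187 136 125
 128 131 130 132 127 127 130 131 130 131 130 130 126 108  88  99 174 241
 252 251 225 141 148 237 254 254 246 200 144 124 136 133 132 134]
110 [242 243 236 223 227 245 251 251 205 122 174 243 255 253 235 171 126 120
 125 126 127 130 127 127 126 129 128 128 129 128 127 123 106 118 192 244
 253 250 211 124 154 238 254 253 241 187 131 124 129 129 129 127]
115 [240 241 238 227 220 239 251 250 202 123 175 245 255 253 233 169 128 128
 130 129 132 130 131 128 130 130 131 130 129 130 107  87  87 136 217 249
 252 251 200 122 173 243 254 253 231 161 128 130 132 134 133 133]
120 [241 241 242 232 
[... 736 characters left out ...]
 135 132 129 135 125 105 119 194 244 254
 252 212 124 156 240 254 254 235 174 131 129 134 134 134 133 131]
fix top [539.8 147.7  15. ] [ 96.4    9.55 105.33]
fix bot [505.8 156.1  15. ] [ 61.38   9.1  105.35]
sl bot [512.3 178.4  15. ] [ 62.64 -14.1  105.34]
sl bot R [511.4 174.6  15. ] [ 62.64 -10.18 105.34]
sl top R [544.1 166.2  15. ] [ 96.39  -9.52 105.32]
plateBL [502.  224.2  12. ] [ 42.19 -56.38 108.33]
plateBR [474.4 117.9  12. ] [ 39.57  53.4  108.38]
gtopL [573.1 198.4  23. ] [117.28 -47.41  97.29]
gtopR [548.2 103.7  23. ] [114.63  50.44  97.34]
tl [529.4 173.4 122.5] [ 80.34 -13.14  -2.15]
tr [522.8 145.3 122.5] [80.37 15.71 -2.14]
al [ 48.52 -12.46  -2.13]
ar [48.54 14.33 -2.12]
```

Scaled: 20 mm is 0.2, -5 mm is -0.05, 0.02 rad is 0.1.

```bash
echo '{"increments": [[-0.03,-0.05,0.1,0,0,0.1],[0,0,0.2,0,0,0],[0,0,0.2,0,0,0],[0,0,0.2,0,0,0],[0,0,0.05,0,0,0]]}' | python3 jog.py 31
echo '{"increments": [[0,0,0,0,0,0],[0,0,0,0,0,0],[0,0,0,0,0,0],[0,0,0,0,0,0]]}' | python3 jog.py
python3 - <<'E'
from h import *
import pickle
o=ctrl.get_obs();print(o["t"],o["ee_pos"],o["width"],o["grasp_force"],Rn.from_rotvec(o["orientation"]).as_matrix().round(3))
c=ctrl.get_image("wrist");pickle.dump((c,o),open("w3.pkl","wb"));save(c,"w3.png",(160,60,400,300),2.5)
E
```

```text
t: 6.02
ee_pos: [445.3, 184.0, 43.4]
orientation: [3.115, -0.393, -0.005]
ft_force: [-0.9, -1.1, -0.9]
width: 31.3
grasp_force: 9.5
t: 6.35
ee_pos: [447.4, 185.1, 46.7]
orientation: [-3.116, 0.395, -0.003]
ft_force: [0.3, 0.1, -0.2]
width: 31.1
grasp_force: 9.5
6.35 [447.42565981 185.05418289  46.73818225] 31.069448792912738 9.454320967197418 [[ 0.968 -0.249  0.002]
 [-0.249 -0.968  0.001]
 [ 0.002 -0.001 -1.   ]]
```

View pics/w3.png

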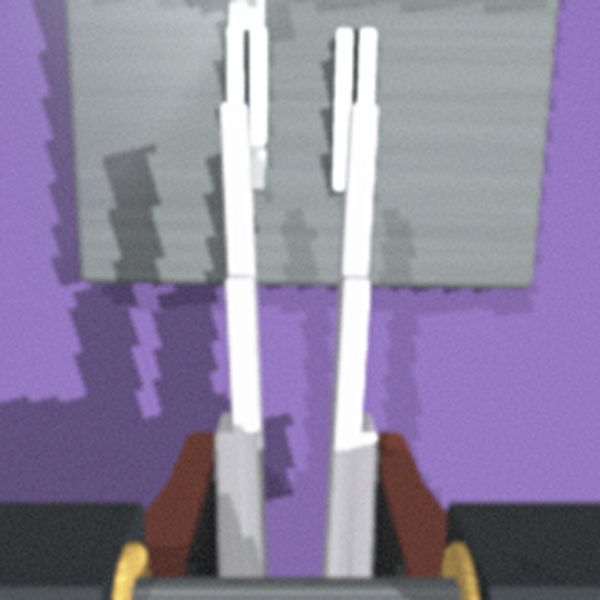

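Tips now at (235,104) and (365,104). The fixed line is at (356,65) with its tab spanning rows 28–192, and the sliding line is at (247,65).

```bash
cat > m2.py <<'E'
import sys; exec(open("m.py").read())
g=cv2.cvtColor(c["img"],cv2.COLOR_RGB2GRAY)
f=float; L=[f(a) for a in sys.argv[2:]]  # slx fixx rowline tabtop tabbot tlx trx tiprow
sx,fx,rl,tt,tb,tlx,trx,tr_=L
A=TF(P(sx,rl,15));B=TF(P(fx,rl,15));print("lines",A,B,"sep",B[1]-A[1])
print("tab x",TF(P(fx,tt,15))[0],TF(P(fx,tb,15))[0])
C=TF(P(tlx,tr_,T[2]+2.1));D=TF(P(trx,tr_,T[2]+2.1));print("tips",C,D,"gap",D[1]-C[1])
print("tip-line",C[1]-A[1],D[1]-B[1])
for v in range(int(rl/2.5+60)-8,int(rl/2.5+60)+9,4): print(v,g[v,246:312])
E
python3 m2.py w3.pkl 247.5 356 65 28 192 235 365 104
python3 - <<'E'
import sys; sys.argv=["","w3.pkl"]; exec(open("m.py").read())
g=cv2.cvtColor(c["img"],cv2.COLOR_RGB2GRAY)
for v in(103,106,112): print(v,g[v,246:312])
E
```

```text
lines [ 91.29 -10.3   31.9 ] [91.3  13.8  31.87] sep 24.1
tab x 98.9 63.83
tips [ 80.26 -10.68  -1.96] [80.28 13.   -1.99] gap 23.68
tip-line -0.379999999999999 -0.8000000000000007
78 [182 174 157 140 187 250 255 255 255 255 255 188 108 156 250 255 255 255
 255 255 246 172 147 153 160 160 161 158 161 161 159 158 159 157 159 160
 156 162 160 159 160 160 163 162 156 129 105 109 203 255 255 255 255 255
 254 164  91 184 255 255 255 255 255 255 224 162]
82 [174 172 158 139 183 250 255 255 255 255 255 182 100 153 249 255 255 255
 255 255 246 175 141 148 156 159 161 161 160 156 159 158 158 159 159 155
 158 159 163 158 164 159 159 159 161 150 126 131 219 255 255 255 255 255
 252 151  85 187 255 255 255 255 255 255 222 168]
86 [141 124 119 123 174 252 255 255 255 255 255 183  92 151 250 255 255 255
 255 255 247 181 150 155 158 165 162 161 160 160 163 161 160 161 163 163
 163 163 164 161 167 156 140 112 103 106 102 129 222 255 255 255 255 255
 252 148  96 202 255 255 255 255 255 255 212 165]
90 [157 137 114 108 174 252 255 255 255 255 255 217 116 149 249 255 255 255
 255 255 247 185 155 159 16
[... 559 characters left out ...]
161 166 161 160 162 162 163 163
 163 165 161 161 163 159 151 136 130 124 108 178 254 255 255 255 255 253
 232 240 254 254 254 253 253 254 254 255 242 204]
106 [131 146 214 252 255 254 254 254 254 254 254 254 243 223 247 255 255 255
 255 255 240 175 155 163 165 158 163 159 164 161 164 165 158 165 166 161
 167 162 168 163 165 160 137 113 106  98 108 177 255 255 255 255 255 237
 218 243 254 254 254 254 254 254 254 255 245 200]
112 [158 164 203 244 254 254 253 253 253 254 254 254 250 238 248 255 255 255
 255 255 239 164 145 151 160 162 162 164 162 161 162 162 162 165 162 164
 165 166 165 166 163 163 160 147 122 107 114 204 255 255 255 255 253 222
 225 251 254 254 254 254 254 254 255 255 237 177]
```

```bash
echo '{"increments": [[0,0.005,0.06,0,0,0],[0,0,0.06,0,0,0],[0,0,0.04,0,0,0],[0,0,0.02,0,0,0],[0,0,0,0,0,0]]}' | python3 jog.py
echo '{"increments": [[0,0,0,0,0,0],[0,0,0,0,0,0],[0,0,0,0,0,0],[0,0,0,0,0,0]]}' | python3 jog.py
python3 - <<'E'
from h import *
import pickle
o=ctrl.get_obs();print(o["t"],o["ee_pos"],o["width"],o["grasp_force"],Rn.from_rotvec(o["orientation"]).as_matrix().round(3))
c=ctrl.get_image("wrist");pickle.dump((c,o),open("w4.pkl","wb"));save(c,"w4.png",(160,60,400,300),2.5)
s=ctrl.get_image("scene");save(s,"s4.png",(200,110,340,215),5)
E
```

```text
t: 6.82
ee_pos: [446.1, 184.2, 26.9]
orientation: [3.116, -0.395, -0.002]
ft_force: [0.9, 0.2, -0.9]
width: 31.2
grasp_force: 9.5
t: 7.15
ee_pos: [446.6, 184.4, 27.8]
orientation: [-3.117, 0.395, -0.0]
ft_force: [0.1, -0.6, -0.5]
width: 31.1
grasp_force: 9.5
7.15 [446.6298638  184.3841449   27.81008713] 31.133885133595495 9.454439878463745 [[ 0.968 -0.249  0.   ]
 [-0.249 -0.968  0.   ]
 [ 0.    -0.    -1.   ]]
```

View pics/w4.png

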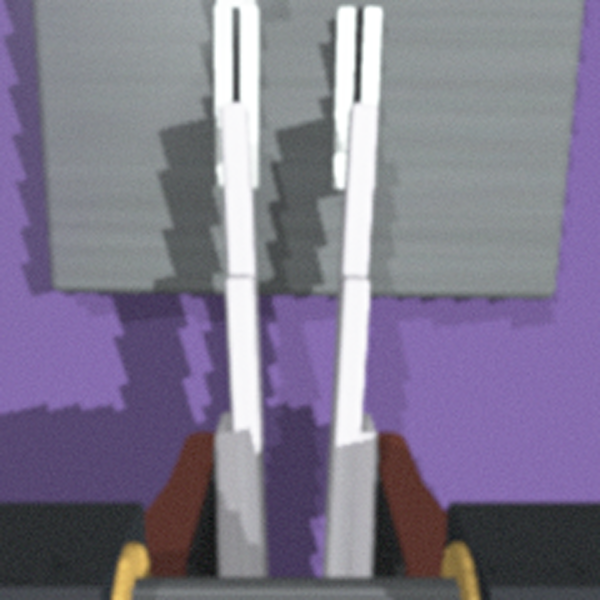

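View pics/s4.png

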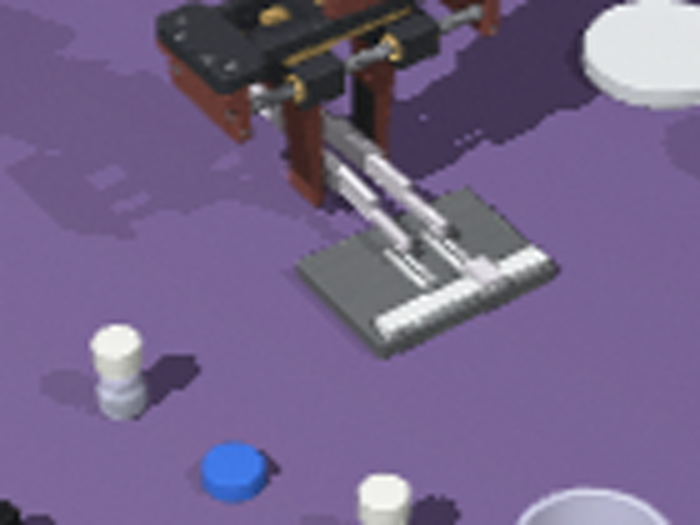

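The tips (234,104) and (364,104) stand in line with the sliding line (236,60) and the fixed line (360,60). The scene view shows them hovering above the tabs with everything else undisturbed.

```bash
python3 m2.py w4.pkl 236 359 90 7 188 234 363.5 104 | head -4; python3 m2.py w4.pkl 236 360 50 7 188 234 363.5 104 | head -1
```

```text
lines [ 84.17 -11.57  12.83] [84.19 13.04 12.83] sep 24.61
tab x 99.43 65.12
tips [ 80.27 -10.88  -2.08] [80.29 12.71 -2.08] gap 23.590000000000003
tip-line 0.6899999999999995 -0.3299999999999983
lines [ 91.62 -11.43  12.83] [91.63 13.07 12.83] sep 24.5
```

```bash
for i in 1 2 3 4; do echo '{"increments": [[0,0,0,0,0,0],[0,0,0,0,0,0],[0,0,0,0,0,0],[0,0,0,0,0,0],[0,0,0,0,0,0]]}' | python3 jog.py | tr '\n' ' '; done
python3 -c "
from workcell import ctrl
print(ctrl.close_job())"
```

```text
t: 7.67 ee_pos: [446.5, 184.3, 27.7] orientation: [3.117, -0.395, -0.0] ft_force: [-0.1, -1.1, -0.0] width: 31.3 grasp_force: 9.5 t: 8.08 ee_pos: [446.5, 184.3, 27.7] orientation: [-3.117, 0.395, 0.0] ft_force: [0.2, -0.1, -0.1] width: 31.0 grasp_force: 9.5 t: 8.5 ee_pos: [446.5, 184.3, 27.7] orientation: [3.117, -0.395, -0.0] ft_force: [1.0, 0.4, -0.9] width: 31.2 grasp_force: 9.5 t: 8.92 ee_pos: [446.5, 184.3, 27.7] orientation: [-3.117, 0.395, -0.0] ft_force: [-0.4, -0.1, -1.2] width: 31.5 grasp_force: 9.5 the job is handed in; nothing more can be done
None
```

I handed the job in at about 9 s with the forceps held steady and level over the gauge: by the camera measurements each tip is within about 1 mm of its line sideways, 2 mm short of the line's middle and 11 mm above its tab. No verdict was returned.

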